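Release the waiting carton through the lane gate

ROBOT

A 6-joint arm with a two-finger parallel gripper is mounted at the origin on the work surface. World frame = base frame: x ahead of the robot, y to its left, z up, the work surface at z = 0. Lengths are in m, angles in rad, forces in N, time in s.
With the tool pointing down it reaches from about 0.35 to 0.775 m from the base axis. Payload 5.5 kg.
Tool frame: the origin (TCP) lies at the very end of the fingers, on their centre line; the grasp point (between the pads) lies 19 mm behind it; x points along the fingers, y is the direction in which the jaws open and shut, and the axes are right-handed (so a half turn about x gives the same grasp; the last joint's range is limited). The gripper opens to 85 mm and grips with 20 to 120 N. Pads are 22 mm wide; open, the fingers measure 114 mm over their backs; the gripper's body (76 mm by 85 mm) begins 54 mm behind the grasp point. The pads swing forward as they close: fully open they stand 13 mm farther back than shut.
Start: joints at [-1.372, 0.313, 0.046, 1.304, 0, 1.431], TCP at [0.191, -0.542, 0.231] pointing down, gripper open.
Joint ranges: [-2.76, 2.76], [-0.86, 1.69], [-1.03, 1.26], [-2.2, 2.34], [-1.47, 1.5], [-3.14, 3.14]. Speed limits (rad/s): [2.57, 2.57, 3.14, 3.14, 3.14, 3.14].

INTERFACE

Orientations are given as a unit quaternion [w, x, y, z].
In Python, from workcell import readout, cams, env, finder gives the robot as it stands.
- The arm moves only by the tool drive_tool, never from a script. Its argument "moves" is a list that holds one entry, the list of rows, each a list of 7 numbers: the shift along the tool's x, y, z in m, then the turn, a rotation vector about the tool's x, y, z in rad, then the closure in counts, from 0 (fully open) to 255 (shut). A call has exactly 5 rows; each row is the pose to reach, as a shift and turn from the pose measured when the call began, along the tool's axes at that moment; what a row does not reach only later rows make up. A row lasts 1/8 s, in which the tool goes at most 62.5 mm and 10.7 degrees, less where a joint would pass 70% of its speed; a pose out of reach is approached as far as the arm can. A call with a gripper value outside its range is refused whole. The fingers move at their own pace and stop on an object; "squeeze" is the grip in N (left out, the last holds). Time passes only in rows, so rows that repeat a pose let the fingers close, or fill a call up. It gives the time, the measured TCP pose, the force and the opening at its end, in the units of the state.
- readout.get_state(): the state, without advancing time (a new reading comes with each control period).
- cams.read_camera(name): name is "scene" or "top" or "wrist"; returns the picture (400x640x3 uint8, blue, green, red); there is no depth.
- cams.camera_params(name): a dict with "mtx" (3x3 intrinsics, pixels), "dist" ([k1, k2, p1, p2, k3] as OpenCV has them; the pictures are not rectified), "R" (3x3) and "t" (3): a world point X has camera coordinates R X + t; the wrist camera has in their place "mount" (4x4, takes a point from camera to tool coordinates, whose origin is the TCP and whose axes are the tool frame's). Camera axes: x right, y down, z forward; pixel columns grow to the right and rows downward; lengths in m; the calibration is good to about 2 mm. A picture is of the moment at which its call begins: read the wrist's pose just before it. camera_params takes no time and is no camera call.
- env.hand_in(): hands the job in, once; it reports no verdict.
Trained networks look in the newest picture that a camera, given by its name, has taken for a name from the list of things; names that differ only in an ending like _2 or _b are one class to them, and where a whole thing is asked for, a point or a joint stands for the part that bears it (a point fixed in the world has none). Each returns a list of dicts, best first, with "conf" (0 to 1); they miss things now and then, are a little off and sometimes report something else, mostly with a low value. They report only what shows in the picture. A call takes as long as a camera call. They do not tell look-alikes from the thing itself.
- finder.regions_of(camera, name): "pixels" (400x640 bool, what is visible of it) and "point" ([column, row] in pixels, amid what is visible of it).
The state is a dict: "clock": time; "joint_pos": joint angles; "qvel": joint speeds; "tau": joint torques, N m; "tcp_pos": TCP position; "orientation": TCP orientation; "wrist_force": force on the tool from outside, world axes, zero at the start; "ft_torque": the same for the moment, N m; "finger_gap": finger opening in m.
Only numpy, scipy, OpenCV 4.12 (cv2) and the standard library are available. Lean on these libraries where they do the work, as an engineer would, in place of code of your own. Each camera call takes 0.05 s, during which the arm holds its last target.

TASK

On the packing bench a carton waits behind the drop gate of a sloping roller lane. With the fingertips press the tread plate of the gate lever down and keep it down while the carton rolls by itself under the lifted gate to the end stop, then let the lever come back up so that the gate is fully shut again behind the carton. Touch neither the carton nor the gate, and leave the things lying on the bench where they are.

Things in the scene. Friction and masses are not known exactly. Their poses are not given: they have to be found in the camera images.
- lane: Fixed sloping roller lane of aluminium channels, 660 long, 160 wide, with the lever's post on its robot side. Origin on the bench below the post; its +x points from the post across the lane, the lever's free end lies to -x. The lane's centre line is at x = +120, along y, falling 5 degrees towards -y; its roller tops are 85 above the bench at the gate (y = 0), side channels 18 higher.
- hinge (a point): Pivot of the lever in the top of its post, 205 above the bench. The axis runs along the lane (lane y, rising 5 degrees towards +y). The post's two steel cheeks reach 12 above it and measure 36 along lane y, 34 along lane x; the robot-side channel of the lane begins 39 from it towards lane +x.
- lever (a joint): Angle (rad) of the rocking lever, a straight steel bar 20 wide, 12 thick, with a tread plate at the robot-side end and the gate under the end over the lane. 0 = at rest, plate up, gate shut; grows as the plate is pressed down; stops at 0.55. The gate clears the carton from about 0.42. A spring and the gate's weight bring it back to 0; pressing takes about 3 N at first, 5 N at the bottom.
- pad (a point): Centre of the top face of the tread plate (50 x 44, black rubber on steel) on the lever's robot-side end, 130 from the hinge along the bar. Moves with the lever on an arc about the hinge: about 254 above the bench at rest, face leaning 0.275 rad down towards the lane; level at half stroke; 184 above the bench at the bottom, leaning 0.275 rad the other way.
- carton: Closed cardboard carton, 120 across the lane, 180 along it, 55 high, about 0.45 kg. Origin at the centre of its underside. It waits with its front against the gate, its centre at lane y = +94. With the gate lifted it rolls down by itself in about 3 to 5 s until its front meets the end stop (a steel plate across the lane's low end); it then lies home, centre at lane y = -179.
- tape_roll: Bystander: roll of packing tape lying flat, 110 in diameter, 48 high, origin at the centre of its underside.
- small_carton: Bystander: small closed carton 80 x 110 x 60 high, origin at the centre of its underside.
- knife: Bystander: grey carton knife lying flat, 160 x 26 x 20, origin at the centre of its underside, long along its x.
- gate (a point): Middle of the lower edge of the gate: a steel blade 60 wide across the lane, 75 high, 5 thick, bolted under the lever's far end over the lane's centre line. Shut, this edge is 12 above the rollers and blocks the carton; it moves with the lever, on an arc about the hinge.
Not all that is in view belongs to the job. Leave any white or yellow look-alike of the carton alone.

How it is judged:
By the outcome, as a careful person would: the job done as asked, in the order asked, and still so for the second after the job is handed in, with the robot touching nothing.
It also fails if it takes over 40 s, if anything falls off the work surface, if the arm or the gripper's body presses on something with over 40 N, if the wrist force passes 120 N, or if a joint passes its speed limit or range.

## Working session

There is one attempt and no reset: what is moved stays moved. The work goes in short steps, Python scripts to look and compute and a tool call to move; the robot and the scene stay as the last step left them, time stands still between calls to the robot, and variables do not carry over. Pictures are saved under pics/ and viewed, and the job is handed in when it is done.

Besides the shell and the picture viewer there is one more tool, called by a JSON object that holds its "method" and its "body". drive_tool: Moves the arm, as the interface text tells. Its arguments: {"type":"object","properties":{"moves":{"type":"array"},"squeeze":{"type":"number"}},"required":["moves"]}

```bash
ls; mkdir -p pics
python3 - <<'E'
from workcell import readout, cams, env, finder
import cv2,numpy as np
s=readout.get_state(); print({k:np.round(v,3) for k,v in s.items()})
for n in ("scene","top"):
    im=cams.read_camera(n); cv2.imwrite(f"pics/{n}0.png",im)
    p=cams.camera_params(n); print(n,p)
    for t in ("lane","lever","carton","pad","gate","hinge","tape_roll","small_carton","knife"):
        try:
            for r in finder.regions_of(n,t)[:4]: print(t,np.round(r["conf"],2),np.round(r["point"]),r["pixels"].sum())
        except Exception as e: print(t,e)
print(readout.get_state()["clock"])
E
```

```text
pics
{'clock': np.float64(0.0), 'joint_pos': array([-1.372,  0.314,  0.045,  1.304,  0.   ,  1.431]), 'qvel': array([ 0.   , -0.001,  0.001,  0.   ,  0.002,  0.   ]), 'tau': array([ 0.0000e+00, -4.8063e+01,  2.9853e+01,  1.9000e-02, -0.0000e+00,
       -0.0000e+00]), 'tcp_pos': array([ 0.191, -0.542,  0.23 ]), 'orientation': array([-0.119, -0.697, -0.12 ,  0.697]), 'wrist_force': array([-0.686, -0.036,  0.596]), 'ft_torque': array([0.03 , 0.021, 0.028]), 'finger_gap': np.float64(0.086)}
scene {'mtx': array([[440.30081434,   0.        , 324.1310377 ],
       [  0.        , 440.30081434, 197.10271244],
       [  0.        ,   0.        ,   1.        ]]), 'dist': array([-0.01987794,  0.        ,  0.        ,  0.        ,  0.        ]), 'R': array([[-0.4639688 ,  0.88579474,  0.01003164],
       [ 0.48776189,  0.26490421, -0.83181374],
       [-0.73947366, -0.38104257, -0.55496421]]), 't': array([ 0.2097885 , -0.15773815,  1.74619938])}
lane 0.72 [259. 246.] 11995
lever 0.89 [249. 178.] 861
carton 0.91 [272. 229.] 2937
carton 0.69 [398. 207.] 2070
carton 0.56 [285. 166.] 1434
pad 0.93 [2
[... 342 characters left out ...]
        ]]), 'dist': array([-0.01388651,  0.        ,  0.        ,  0.        ,  0.        ]), 'R': array([[ 0.01101668, -0.99986242, -0.01240085],
       [-0.98305643, -0.00856056, -0.1831032 ],
       [ 0.18297185,  0.01420792, -0.98301548]]), 't': array([0.05746631, 0.56967192, 1.29375984])}
lane 0.9 [393. 149.] 10622
lever 0.8 [402. 178.] 1086
carton 0.83 [203. 197.] 2861
carton 0.76 [350. 142.] 3115
carton 0.74 [273. 279.] 2854
pad 0.74 [400. 180.] 1117
gate 0.7 [403. 174.] 1126
hinge 0.8 [388. 148.] 9874
hinge 0.2 [473. 182.] 1204
tape_roll 0.72 [322. 193.] 759
tape_roll 0.57 [402. 175.] 1029
small_carton 0.91 [470. 183.] 1224
knife 0.76 [435. 227.] 490
knife 0.67 [391. 148.] 10523
1.0
```

View pics/scene0.png

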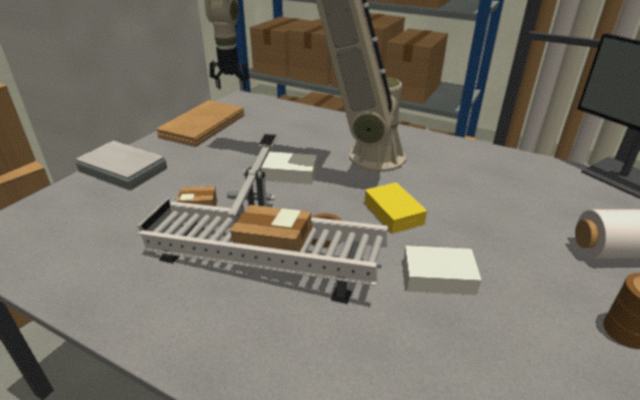

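View pics/top0.png

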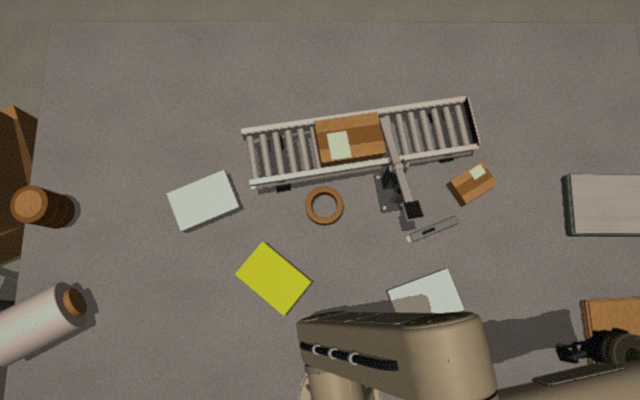

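Run:
```python
import cv2
a=cv2.imread("pics/top0.png")[90:250,290:500]; cv2.imwrite("pics/topc.png",cv2.resize(a,None,fx=3.7,fy=3.7,interpolation=cv2.INTER_CUBIC))
a=cv2.imread("pics/scene0.png")[140:280,150:360]; cv2.imwrite("pics/scc.png",cv2.resize(a,None,fx=3.7,fy=3.7,interpolation=cv2.INTER_CUBIC))
```

```text
(no output)
```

View pics/topc.png

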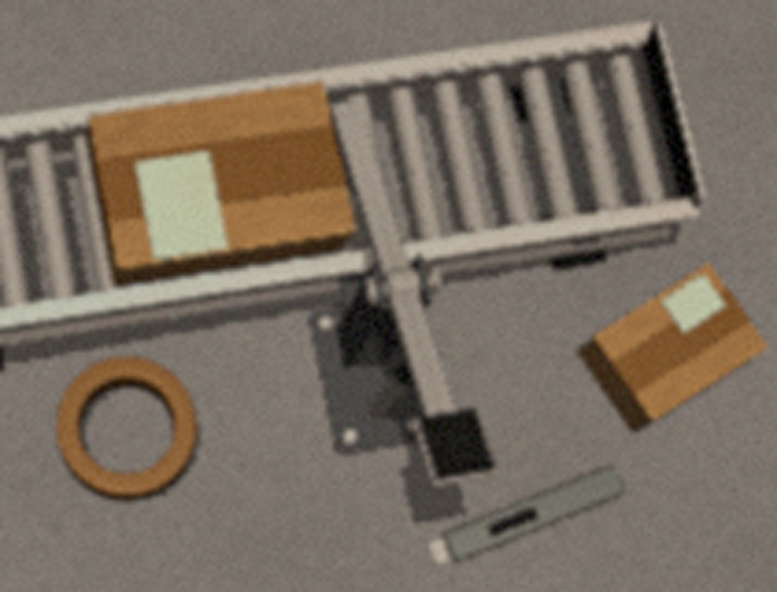

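View pics/scc.png

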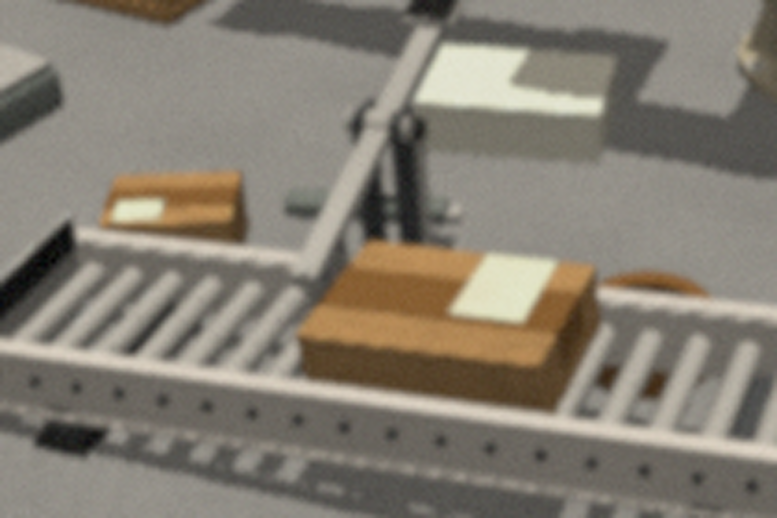

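Candidates for the carton: the brown one on the lane (top 350,142), and the white (203,197) and yellow (273,279) look-alikes. The brown one behind the gate is the carton. The pad is the black plate at top (414,210) and scene (267,141), and the crops confirm both. Next I'll fit the lane pose.

```bash
cat > h.py <<'E'
import numpy as np,cv2
from scipy.optimize import least_squares
from workcell import readout,cams,env,finder
def proj(n,X):
    p=cams.camera_params(n); R=np.array(p["R"])
    return cv2.projectPoints(np.atleast_2d(X).astype(float),cv2.Rodrigues(R)[0],np.array(p["t"]),p["mtx"],np.array(p["dist"]))[0][:,0]
def padL(a):  # a lever angle
    e=0.275-a; v=-130*np.cos(e)+14*np.sin(e); w=130*np.sin(e)+14*np.cos(e); t=np.radians(5)
    return np.array([v,-w*np.sin(t),205+w*np.cos(t)])/1000
def toW(q,L):
    L=np.atleast_2d(L);c,s=np.cos(q[2]),np.sin(q[2])
    return np.c_[q[0]+c*L[:,0]-s*L[:,1],q[1]+s*L[:,0]+c*L[:,1],L[:,2]]
def cr(x,y,o):return [o[0]+x/3.7,o[1]+y/3.7]
T=(290,90);S=(150,140)
E
cat > fit.py <<'E'
from h import *
t5=np.tan(np.radians(5))
cz=lambda y:.085+.055+t5*y  # carton top at centre-ish
P=padL(0)
cart=[[.120-.06,.004,.1405],[.12+.06,.004,.1405],[.12+.06,.184,.1560],[.06,.184,.156]]
# carton top corners (top perp offset -.055*sin5 in y included)
obs=[("top",P,cr(458,443,T)),("scene",P,[267.5,140.5]),
 ("top",cart[0],cr(355,235,T)),("top",cart[1],cr(325,83,T)),("top",cart[2],cr(92,117,T)),("top",cart[3],cr(117,268,T)),
 ("scene",cart[1],cr(302,338,S)),("scene",cart[2],cr(548,366,S)),("scene",cart[3],cr(597,268,S)),("scene",cart[0],cr(372,243,S))]
cart=np.array(cart);
f=lambda q:np.concatenate([(proj(n,toW(q,L))[0]-np.array(o)) for n,L,o in obs])
r=least_squares(f,[.5,-.15,.14],loss="soft_l1",x_scale=[.01,.01,.01])
print(r.x.round(4)); print(f(r.x).reshape(-1,2).round(1))
q=r.x
for a in (0,.275,.55): print(a,toW(q,padL(a)).round(4))
g=lambda p:np.concatenate([proj(n,p)[0]-np.array(o) for n,_,o in obs[:2]])
rp=least_squares(g,toW(q,P)[0]);print("pad tri",rp.x.round(4),rp.fun.round(2))
np.save("q.npy",q)
E
python3 fit.py
python3 - <<'E'
import cv2
a=cv2.imread("pics/scene0.png")[115:205,220:320]; cv2.imwrite("pics/padc.png",cv2.resize(a,None,fx=6,fy=6,interpolation=cv2.INTER_CUBIC))
E
```

```text
[ 0.6146 -0.1372  0.2104]
[[-1.8 -0.1]
 [ 0.6 -1. ]
 [ 0.  -1.2]
 [-1.6 -0.9]
 [-2.1  0.5]
 [-0.1  1.3]
 [-1.7 -0.8]
 [-1.3 -0.5]
 [-0.1 -1.5]
 [-1.5 -0.8]]
0 [[ 0.4968 -0.1667  0.2536]]
0.275 [[ 0.4877 -0.1656  0.2189]]
0.55 [[ 0.4881 -0.1623  0.1833]]
pad tri [ 0.4967 -0.1709  0.2495] [-0.36  0.21 -0.5  -0.1 ]
```

View pics/padc.png

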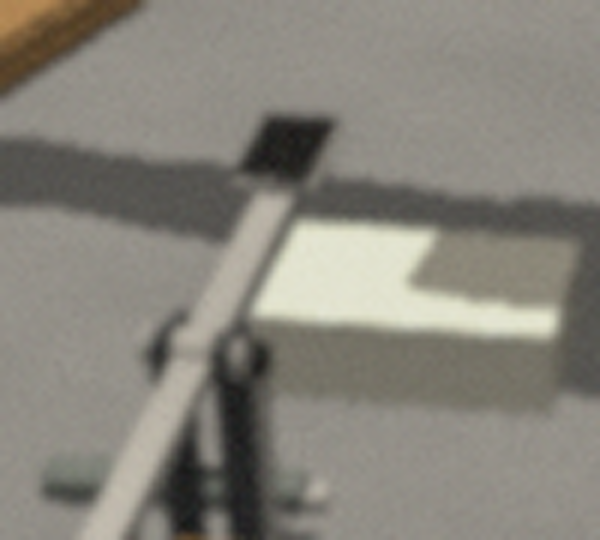

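```bash
cat >> h.py <<'E'
from scipy.spatial.transform import Rotation as Ro
def Rt(s):
    o=s["orientation"]; return Ro.from_quat([o[1],o[2],o[3],o[0]])
def rel(P):
    s=readout.get_state(); return Rt(s).inv().apply(np.array(P)-s["tcp_pos"])
E
python3 - <<'E'
from h import *
s=readout.get_state();print(Rt(s).as_matrix().round(3), s["tcp_pos"])
print(rel([.497,-.169,.30]),rel([.497,-.169,.34]),rel([.191,-.542,.34]))
E
```

```text
[[ 0.     0.332 -0.943]
 [-0.    -0.943 -0.332]
 [-1.     0.     0.   ]] [ 0.19108947 -0.54236377  0.2313401 ]
[-0.06869324 -0.25046155 -0.412609  ] [-0.10869324 -0.25045704 -0.41260851] [-1.08659946e-01 -3.60566642e-04 -3.51807623e-05]
```

{"method": "drive_tool", "body": {"moves": [[[-0.05,-0.015,-0.025,0,0,0,255],[-0.09,-0.05,-0.06,0,0,0,255],[-0.11,-0.08,-0.11,0,0,0,255],[-0.11,-0.11,-0.165,0,0,0,255],[-0.11,-0.14,-0.22,0,0,0,255]]]}}

```text
clock: 1.62
tcp_pos: [0.3528, -0.3363, 0.342]
orientation: [0.12, 0.697, 0.118, -0.697]
wrist_force: [0.6, -0.7, 0.2]
finger_gap: 0.0001
```

{"method": "drive_tool", "body": {"moves": [[[0,-0.03,-0.05,0,0,0,255],[0,-0.06,-0.1,0,0,0,255],[0,-0.085,-0.15,0,0,0,255],[0.01,-0.11,-0.18,0,0,0,255],[0.01,-0.11,-0.18,0,0,0,255]]]}}

```text
clock: 2.25
tcp_pos: [0.4869, -0.1705, 0.3311]
orientation: [-0.121, -0.697, -0.12, 0.697]
wrist_force: [-0.7, -0.4, 0.6]
finger_gap: 0.0001
```

Run:
```python
from h import *
s=readout.get_state();print(s["clock"],s["tcp_pos"],s["wrist_force"],s["finger_gap"],s["joint_pos"].round(2))
for n in("wrist","top"):
  im=cams.read_camera(n);cv2.imwrite(f"pics/{n}1.png",im)
print(rel([.497,-.169,.275]))
p=cams.camera_params("wrist");M=np.array(p["mount"])
R=Rt(s)
q=np.load("q.npy")
c=im
for X in ([.497,-.169,.2536],[.497,-.1709,.2495]):
  Xt=R.inv().apply(np.array(X)-s["tcp_pos"]);Xc=np.linalg.inv(M)@np.r_[Xt,1]
  print(cv2.projectPoints(Xc[None,:3],np.zeros(3),np.zeros(3),p["mtx"],np.array(p["dist"]))[0])
# TCP's projection
Xc=np.linalg.inv(M)@np.r_[0,0,0,1];print(cv2.projectPoints(Xc[None,:3],np.zeros(3),np.zeros(3),p["mtx"],np.array(p["dist"]))[0],p)
```

```text
2.25 [ 0.48689883 -0.17049403  0.33113169] [-0.73148385 -0.39044827  0.64129262] 6.377098694297523e-05 [-0.49  0.19  0.12  1.51 -0.    2.31]
[ 5.69132576e-02  1.56335455e-05 -1.15432108e-02]
[[[319.03831951 190.67191157]]]
[[[321.27473331 190.05491623]]]
[[[317.3426508  248.95949428]]] {'mtx': array([[299.76604011,   0.        , 314.04585331],
       [  0.        , 299.76604011, 195.97531046],
       [  0.        ,   0.        ,   1.        ]]), 'dist': array([-0.04709253,  0.        ,  0.        ,  0.        ,  0.        ]), 'mount': array([[ 1.64277176e-03, -2.83148401e-01,  9.59074702e-01,
        -1.41470603e-01],
       [ 9.99998650e-01,  4.89273777e-04, -1.56842053e-03,
        -1.48360306e-03],
       [-2.51543349e-05,  9.59075984e-01,  2.83148823e-01,
        -7.04913609e-02],
       [ 0.00000000e+00,  0.00000000e+00,  0.00000000e+00,
         1.00000000e+00]])}
```

View pics/wrist1.png

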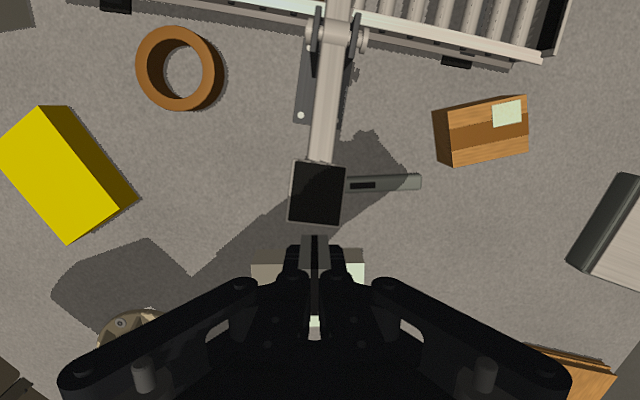

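{"method": "drive_tool", "body": {"moves": [[[0.045,-0.001,-0.008,0,0,0,255],[0.07,-0.001,-0.008,0,0,0,255],[0.085,-0.002,-0.006,0,0,0,255],[0.1,-0.003,-0.004,0,0,0,255],[0.115,-0.005,-0.004,0,0,0,255]]]}}

```text
clock: 2.98
tcp_pos: [0.4872, -0.1689, 0.2177]
orientation: [0.12, 0.697, 0.117, -0.697]
wrist_force: [-2.9, -2.0, 6.5]
finger_gap: -0.0003
```

Run:
```python
from h import *
s=readout.get_state();print(s["clock"],s["tcp_pos"],s["wrist_force"])
for n in("wrist","scene"):
  im=cams.read_camera(n);cv2.imwrite(f"pics/{n}2.png",im)
print(rel([.4885,-.163,.191]))
a=cv2.imread("pics/scene2.png")[100:290,130:390]; cv2.imwrite("pics/sc2.png",cv2.resize(a,None,fx=3,fy=3,interpolation=cv2.INTER_CUBIC))
```

```text
2.975 [ 0.48718301 -0.16894786  0.21767309] [-2.94200845 -2.04523398  6.47397496]
[ 0.02559083 -0.00487321 -0.00317451]
```

View pics/wrist2.png

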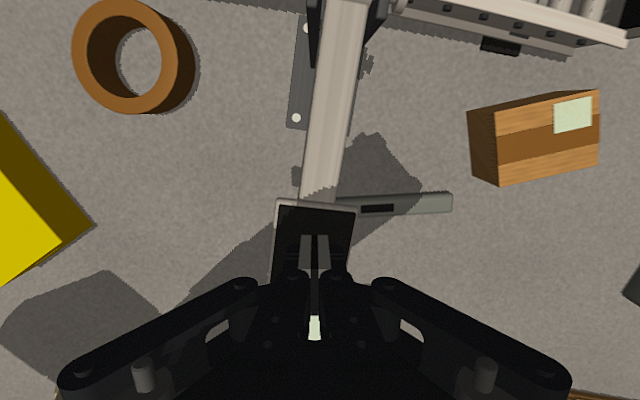

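View pics/sc2.png

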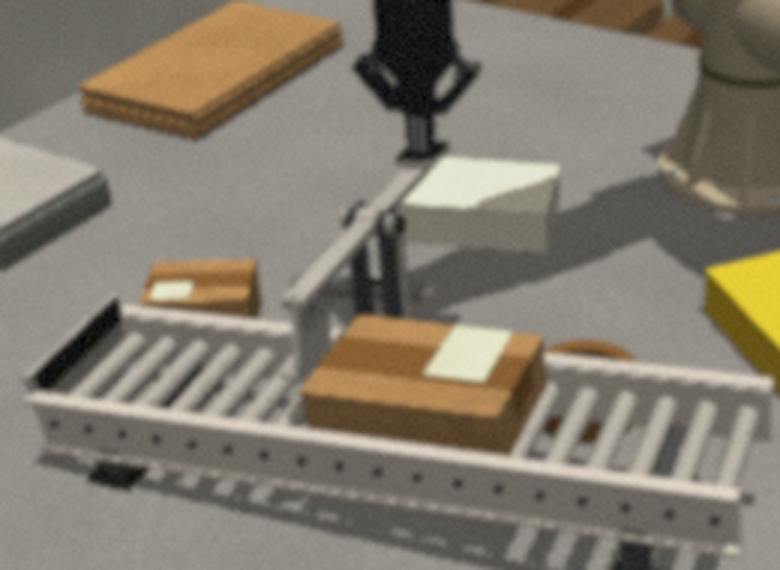

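The wrist picture shows the fingertips (315,250) on the plate, and in the scene crop the gate is half lifted at (310,340). I'll keep pressing.

{"method": "drive_tool", "body": {"moves": [[[0.01,-0.002,-0.001,0,0,0,255],[0.02,-0.004,-0.002,0,0,0,255],[0.026,-0.005,-0.003,0,0,0,255],[0.027,-0.005,-0.003,0,0,0,255],[0.027,-0.005,-0.003,0,0,0,255]]]}}

```text
clock: 3.7
tcp_pos: [0.4883, -0.165, 0.1909]
orientation: [-0.12, -0.697, -0.116, 0.697]
wrist_force: [-3.6, -5.1, 4.9]
finger_gap: -0.0
```

```bash
cat > look.py <<'E'
import sys
from h import *
k=sys.argv[1]
s=readout.get_state();print(s["clock"],s["tcp_pos"],s["wrist_force"])
im=cams.read_camera("scene")
a=im[100:290,130:390]; cv2.imwrite(f"pics/sc{k}.png",cv2.resize(a,None,fx=3,fy=3,interpolation=cv2.INTER_CUBIC))
E
python3 look.py 3
```

```text
3.7 [ 0.48831417 -0.16498383  0.19093081] [-3.5586655  -5.07210624  4.86316683]
```

View pics/sc3.png

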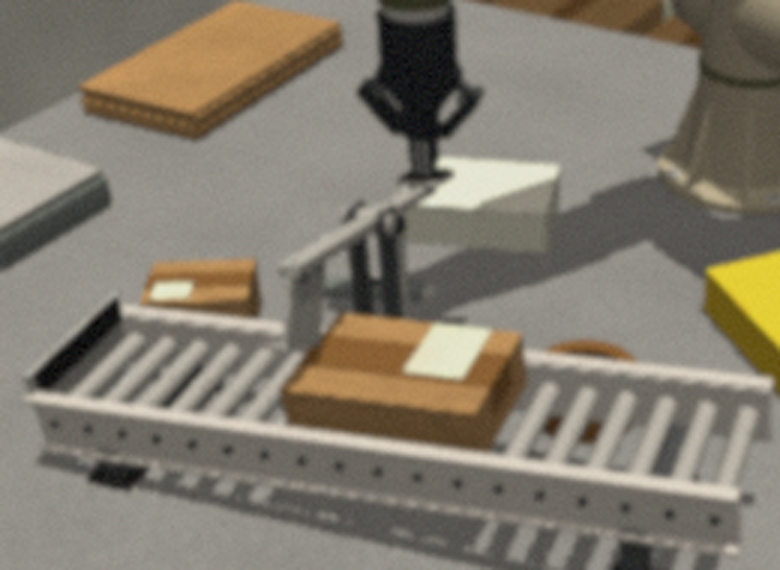

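The gate is up and the carton has begun to roll. I'll press a touch more and hold.

{"method": "drive_tool", "body": {"moves": [[[0.002,-0.001,0,0,0,0,255],[0.002,-0.001,0,0,0,0,255],[0.002,-0.001,0,0,0,0,255],[0.002,-0.001,0,0,0,0,255],[0.002,-0.001,0,0,0,0,255]]]}}

```text
clock: 4.38
tcp_pos: [0.4883, -0.1646, 0.1892]
orientation: [0.12, 0.697, 0.115, -0.697]
wrist_force: [-1.1, -4.4, 5.3]
finger_gap: 0.0001
```

{"method": "drive_tool", "body": {"moves": [[[0,0,0,0,0,0,255],[0,0,0,0,0,0,255],[0,0,0,0,0,0,255],[0,0,0,0,0,0,255],[0,0,0,0,0,0,255]]]}}

```text
clock: 5.0
tcp_pos: [0.4884, -0.1646, 0.1892]
orientation: [0.12, 0.697, 0.115, -0.697]
wrist_force: [-1.6, -3.9, 5.8]
finger_gap: -0.0001
```

```bash
python3 look.py 4
```

```text
5.0 [ 0.48836406 -0.16461637  0.18921727] [-1.56645731 -3.85572971  5.84549725]
```

View pics/sc4.png

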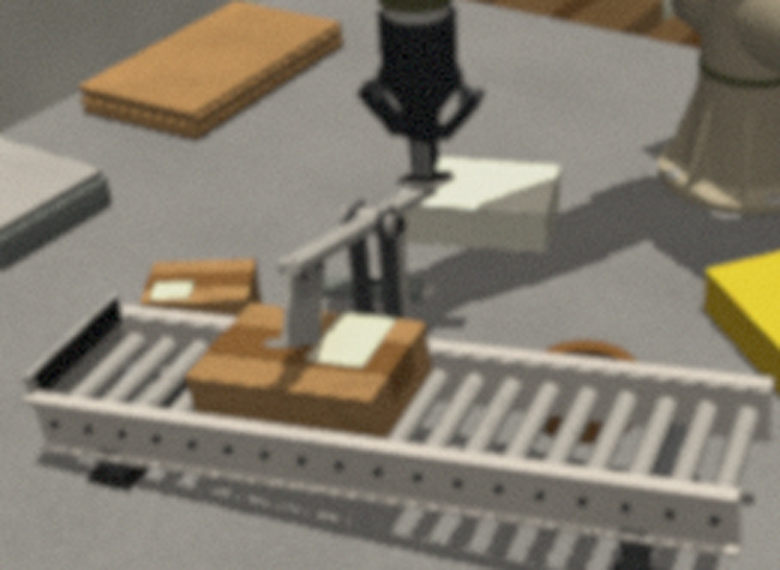

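The carton is passing under the gate at about (300,370). I'll keep holding.

{"method": "drive_tool", "body": {"moves": [[[0,0,0,0,0,0,255],[0,0,0,0,0,0,255],[0,0,0,0,0,0,255],[0,0,0,0,0,0,255],[0,0,0,0,0,0,255]]]}}

```text
clock: 5.68
tcp_pos: [0.4884, -0.1646, 0.1892]
orientation: [0.12, 0.697, 0.115, -0.697]
wrist_force: [-0.4, -4.0, 4.4]
finger_gap: -0.0002
```

{"method": "drive_tool", "body": {"moves": [[[0,0,0,0,0,0,255],[0,0,0,0,0,0,255],[0,0,0,0,0,0,255],[0,0,0,0,0,0,255],[0,0,0,0,0,0,255]]]}}

```text
clock: 6.3
tcp_pos: [0.4883, -0.1646, 0.1892]
orientation: [0.12, 0.697, 0.115, -0.697]
wrist_force: [-0.7, -4.1, 5.3]
finger_gap: 0.0002
```

{"method": "drive_tool", "body": {"moves": [[[0,0,0,0,0,0,255],[0,0,0,0,0,0,255],[0,0,0,0,0,0,255],[0,0,0,0,0,0,255],[0,0,0,0,0,0,255]]]}}

```text
clock: 6.92
tcp_pos: [0.4883, -0.1646, 0.1892]
orientation: [0.12, 0.697, 0.115, -0.697]
wrist_force: [-1.7, -3.5, 4.3]
finger_gap: 0.0002
```

```bash
python3 look.py 5
```

```text
6.925 [ 0.48833554 -0.16461134  0.18919139] [-1.72635314 -3.54385053  4.29427348]
```

View pics/sc5.png

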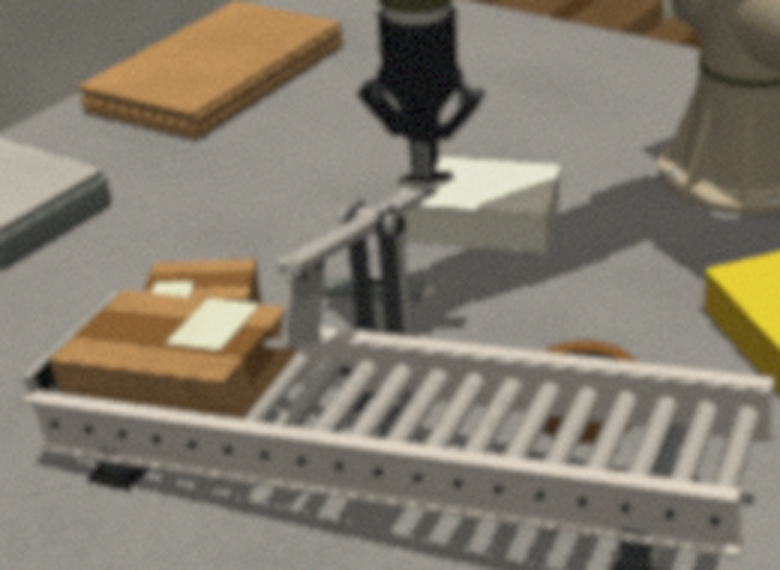

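{"method": "drive_tool", "body": {"moves": [[[0,0,0,0,0,0,255],[0,0,0,0,0,0,255],[0,0,0,0,0,0,255],[0,0,0,0,0,0,255],[0,0,0,0,0,0,255]]]}}

```text
clock: 7.6
tcp_pos: [0.4884, -0.1646, 0.1892]
orientation: [0.12, 0.697, 0.115, -0.697]
wrist_force: [-1.7, -4.5, 4.6]
finger_gap: -0.0001
```

{"method": "drive_tool", "body": {"moves": [[[0,0,0,0,0,0,255],[0,0,0,0,0,0,255],[0,0,0,0,0,0,255],[0,0,0,0,0,0,255],[0,0,0,0,0,0,255]]]}}

```text
clock: 8.22
tcp_pos: [0.4883, -0.1646, 0.1892]
orientation: [0.12, 0.697, 0.115, -0.697]
wrist_force: [-2.2, -4.1, 5.0]
finger_gap: 0.0001
```

```bash
python3 look.py 6; python3 -c "
from h import *
print(rel([.488,-.166,.219]),rel([.496,-.167,.26]),rel([.496,-.167,.33]))"
```

```text
8.225 [ 0.48833329 -0.16458626  0.18922944] [-2.24269092 -4.06004004  4.97245007]
[-0.02978893  0.00141711  0.00082742] [-0.0707701   0.00528101 -0.00635684] [-0.14076826  0.0057836  -0.00628051]
```

View pics/sc6.png

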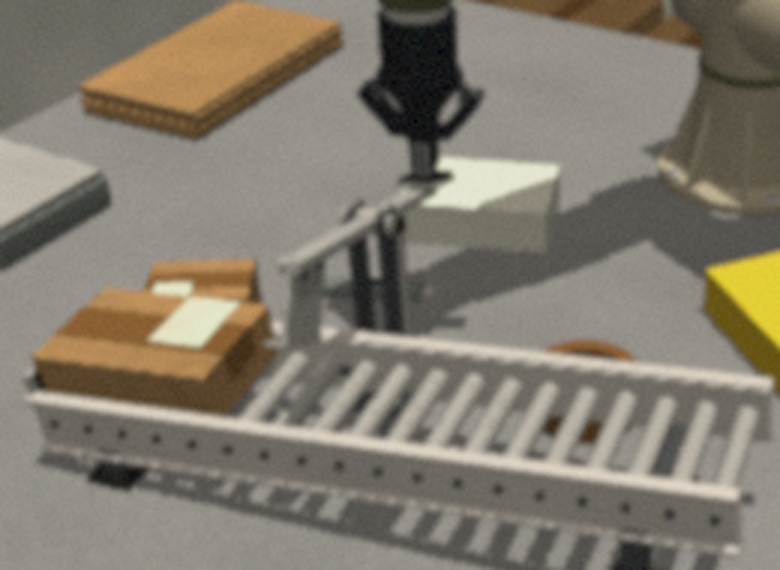

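{"method": "drive_tool", "body": {"moves": [[[0,0,0,0,0,0,255],[0,0,0,0,0,0,255],[0,0,0,0,0,0,255],[0,0,0,0,0,0,255],[0,0,0,0,0,0,255]]]}}

```text
clock: 8.9
tcp_pos: [0.4884, -0.1646, 0.1892]
orientation: [0.12, 0.697, 0.115, -0.697]
wrist_force: [-2.0, -4.9, 5.2]
finger_gap: -0.0003
```

```bash
python3 look.py 7
python3 - <<'E'
from h import *
q=np.load("q.npy");a=cv2.imread("pics/sc6.png").astype(int);b=cv2.imread("pics/sc7.png").astype(int)
print(abs(a-b)[270:420,20:300].mean(),abs(a-b)[450:560].mean())
t5=np.tan(np.radians(5));y0=-.179-.0048
c=np.array([[x,y,.085+.0552+t5*y] for x in(.06,.18) for y in(y0-.0895,y0+.0895)])
im=b.astype(np.uint8)
for p in proj("scene",toW(q,c)): 
  r=(p-[130,100])*3;print(r.round());cv2.circle(im,tuple(int(v) for v in r),4,(0,0,255),1)
cv2.imwrite("pics/sc7p.png",im)
E
```

```text
8.9 [ 0.48836133 -0.16459977  0.18921957] [-2.02600074 -4.90686369  5.23288508]
1.8347777777777778 1.7825796425796425
[ 98. 289.]
[261. 305.]
[ 23. 359.]
[197. 380.]
```

View pics/sc7p.png

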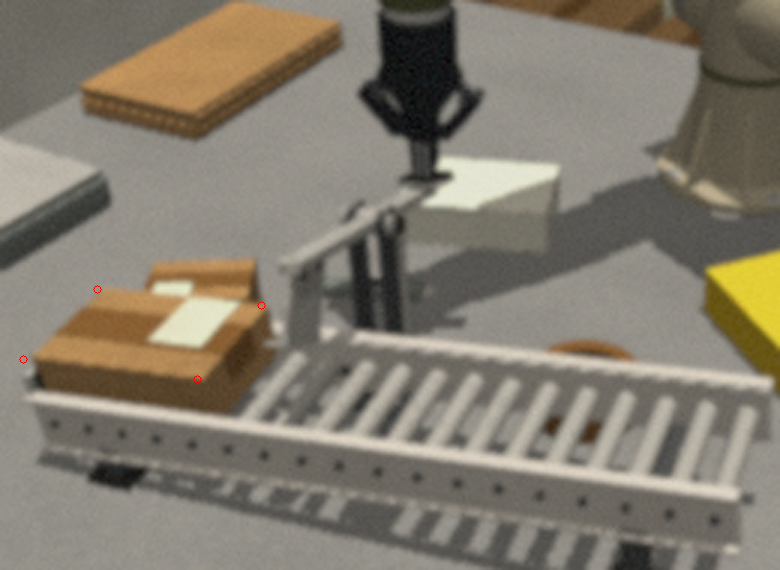

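Run:
```python
from h import *
im=cams.read_camera("top");a=im[80:240,330:530]; cv2.imwrite("pics/t8.png",cv2.resize(a,None,fx=3.7,fy=3.7,interpolation=cv2.INTER_CUBIC))
```

```text
(no output)
```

View pics/t8.png

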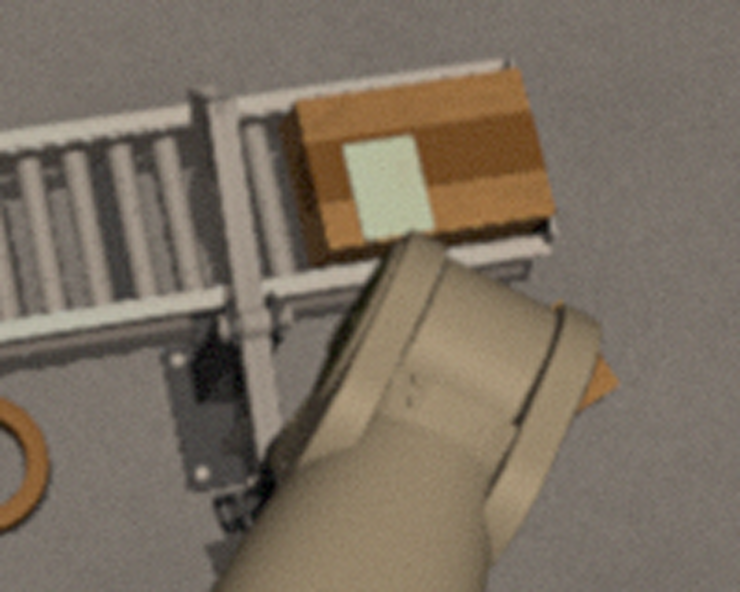

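In the top crop the carton's front (535,140) lies against the end stop, and it hasn't moved since the last look. Now I'll let the lever up along its arc.

{"method": "drive_tool", "body": {"moves": [[[-0.01,0.001,0,0,0,0,255],[-0.022,0.001,0.001,0,0,0,255],[-0.034,0.002,0,0,0,0,255],[-0.046,0.003,-0.002,0,0,0,255],[-0.057,0.004,-0.004,0,0,0,255]]]}}

```text
clock: 9.62
tcp_pos: [0.4941, -0.1664, 0.2472]
orientation: [0.12, 0.698, 0.115, -0.697]
wrist_force: [1.9, -0.7, 1.6]
finger_gap: -0.0
```

{"method": "drive_tool", "body": {"moves": [[[-0.01,0,-0.002,0,0,0,255],[-0.025,0,-0.002,0,0,0,255],[-0.06,0,0.01,0,0,0,255],[-0.1,0.01,0.03,0,0,0,255],[-0.1,0.03,0.06,0,0,0,255]]]}}

```text
clock: 10.25
tcp_pos: [0.4474, -0.2139, 0.3509]
orientation: [0.122, 0.699, 0.115, -0.695]
wrist_force: [-0.2, -0.2, 0.1]
finger_gap: 0.0
```

{"method": "drive_tool", "body": {"moves": [[[0,0.03,0.05,0,0,0,255],[0,0.05,0.1,0,0,0,255],[0,0.07,0.15,0,0,0,255],[0,0.07,0.15,0,0,0,255],[0,0.07,0.15,0,0,0,255]]]}}

```text
clock: 10.88
tcp_pos: [0.3287, -0.3292, 0.3512]
orientation: [0.121, 0.699, 0.115, -0.695]
wrist_force: [-0.1, -0.3, 0.9]
finger_gap: 0.0001
```

```bash
python3 look.py 9
python3 - <<'E'
from h import *
im=cams.read_camera("top");a=im[80:250,290:500]; cv2.imwrite("pics/t9.png",cv2.resize(a,None,fx=3.5,fy=3.5,interpolation=cv2.INTER_CUBIC))
a=cv2.imread("pics/scene0.png")[100:290,130:390]; cv2.imwrite("pics/sc0b.png",cv2.resize(a,None,fx=3,fy=3,interpolation=cv2.INTER_CUBIC))
E
```

```text
10.875 [ 0.32872976 -0.32917034  0.35123226] [-0.0743706  -0.29096869  0.87476627]
```

View pics/sc9.png

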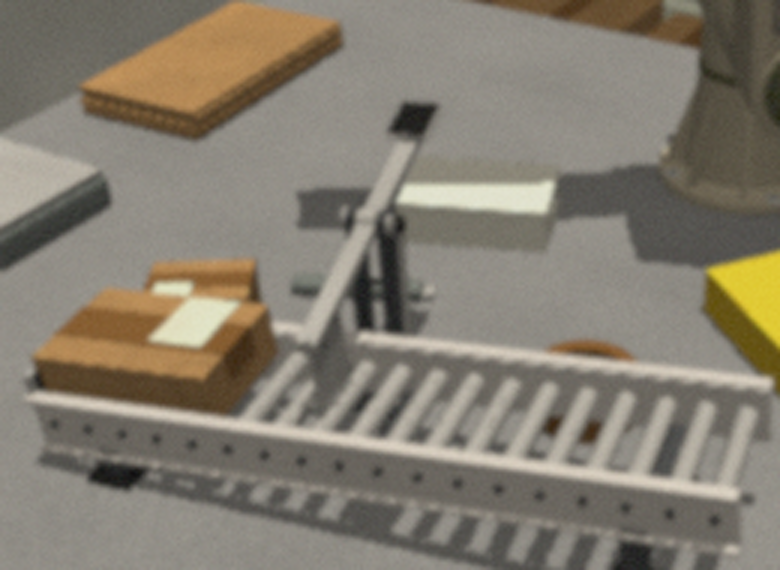

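View pics/t9.png

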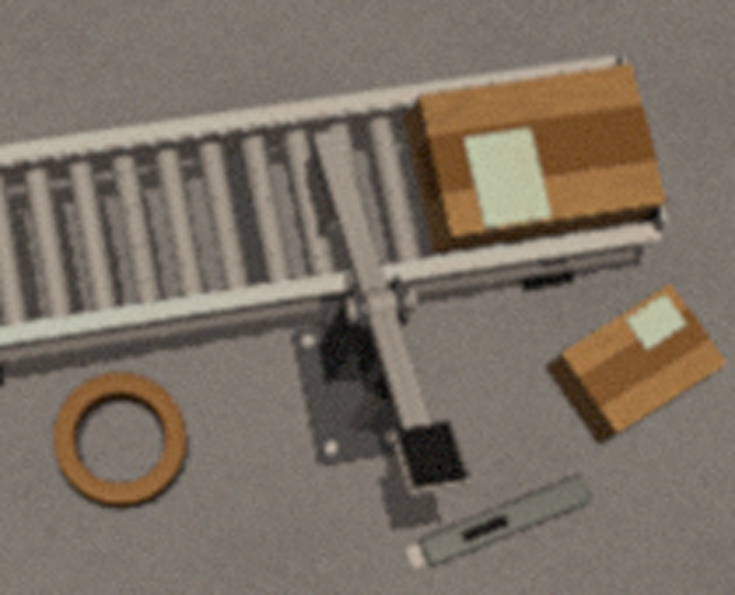

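View pics/sc0b.png

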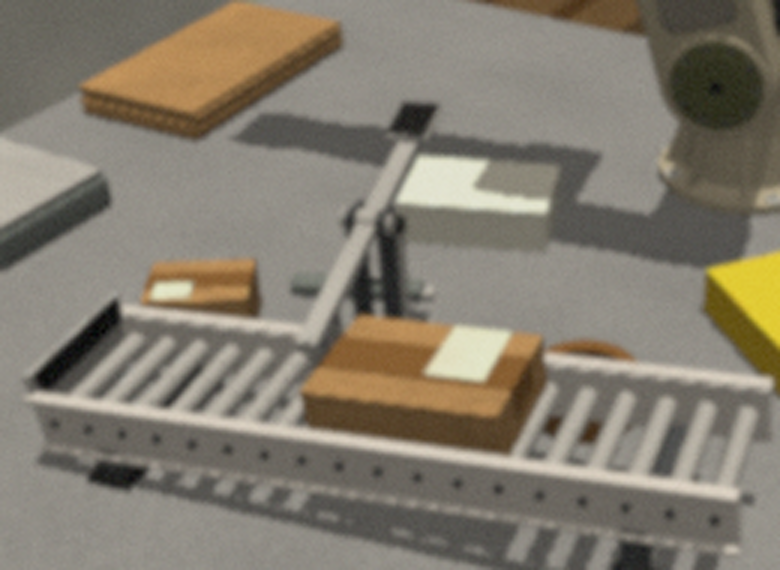

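The plate is back at (413,118), the same place as at the start, so the gate is shut. The carton is home and the bystanders haven't moved.

```bash
python3 -c "
from workcell import env
print(env.hand_in())"
```

```text
the job is handed in; nothing more can be done
None
```

The job is done and handed in after about 11 s. I pressed the tread plate down with the closed fingertips to just short of its stop, at about 5 N. I held it there while the carton rolled under the gate to the end stop, then let the lever up along its arc and moved the arm clear.

**Last checks:**
- **Lever and gate:** the plate is at the same pixel as in the first picture, so the lever is back at rest and the gate is shut.
- **Carton:** it is stationary with its front against the end stop.
- **Bystanders:** the tape roll, small carton, knife and look-alikes show no movement.
- **Wrist force:** about 0 N once the fingertips were off the plate.

**One disagreement:** the carton's final corners sat about 10 mm (3 px) short of the home position predicted from my lane fit. I put that down to the fit, which was already 1 to 2 px off in that camera. The top picture shows the carton against the stop, and it had stopped moving before I released the lever.

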